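# Free the mirror from under the comb rack

## Task

The bamboo comb rack has been left standing on the framed mirror, at one end of the drawer organiser. Lift the rack off with its combs and clip still in it and stand it on a clear patch of the shelf top, then slide the mirror flat along the organiser's top to the other end, right up against and flush with the end rail there. Last, put the rack back over the drawer it stood over, centred on that drawer and square with the organiser, now standing directly on the organiser's top; never drop the rack or lift or tip the mirror, and leave the other things on the shelf where they are.

Things in the scene. Friction and masses are not known exactly. Their poses are not given: they have to be found in the camera images.
- organiser: Fixed bamboo two-drawer organiser. Origin: centre of its underside, on the shelf top (z = 0). x: front to back, y: along its length. Top board 440 (y) x 180 (x) mm, upper surface 65 mm high, with rails 10 mm thick rising 15 mm above it: one at each end (inner faces y = +-210 mm), one along the back (inner face x = +80 mm); front edge open. Handles reach x = -106 mm.
- drawer_knob: Shut drawer front with a round steel knob; the stack stands over this drawer, at the left or right end of the organiser. Origin: at shelf height under the middle of its half of the organiser (y = +90 or -90 mm in the organiser's frame); axes as the organiser's. The rack's place is centred over this origin.
- drawer_bar: Shut drawer front with a bar handle, at the other, empty end, where the mirror must go. Origin and axes as for the other drawer.
- mirror: Mirror in a dark wooden frame, a flat slab 140 (its y) x 115 (its x) x 16 mm, about 0.4 kg, lying loose on the organiser's top, its y nearly along the organiser's; too wide to grip from above. Between its outer end and the nearer end rail are 38 to 62 mm of bare top. Origin: centre of its underside.
- rack: Slotted bamboo comb rack, a block 140 (its y) x 56 (its x) x 42 mm high, about 0.3 kg, standing loose on the mirror, its length nearly along the organiser's. Origin: centre of its underside. The combs stand 18 mm above its top, the clip 36 mm (at its y = +40 mm). Grip it across its 56 mm width at mid length.
- comb_wide: Black wide-toothed plastic comb, 118 mm long, 38 mm high, loose, standing teeth down in a slot of the rack. Origin: middle of the tooth tips, 22 mm above the rack's underside.
- comb_short: Grey plastic comb, 74 mm long, 38 mm high, loose in the middle slot. Origin as for the others.
- comb_fine: White fine-toothed plastic comb, 112 mm long, 38 mm high, loose in a slot. Origin as for the others.
- clip: Red plastic hair clip, 56 mm tall, 20 mm wide, standing loose and upright in the rack's middle slot. Origin: centre of its lower end.
- perfume: Glass perfume bottle with closed stopper, 62 by 40 mm, 106 mm tall, a bystander. Origin: centre of its underside.
- ring_bowl: White ceramic ring bowl with a cone in its middle, 104 mm across, 49 mm tall, a bystander. Origin: centre of its underside.
- cream_jar: Green glass cream jar with metal lid, 72 mm across, 54 mm tall, a bystander. Origin: centre of its underside.
- hairbrush: Wooden hairbrush lying bristles down behind the organiser, about 193 mm long, 56 mm wide, 26 mm tall, a bystander. Origin: on the shelf near its middle, its handle towards its own -y.
- clear_patch (a point): Middle of a clear patch of shelf top beside the organiser's -y end, at shelf height, about 200 x 190 mm of free space. Moves with the organiser.
Mind the look-alikes: they are no part of the job. Of the things shaped like the mirror, the wooden one is meant.

How it is judged:
By the outcome, as a careful person would: the job done as asked, in the order asked, and still so for the second after the job is handed in, with the robot touching nothing.
It also fails if it takes over 72 s, if anything falls off the work surface, if the arm or the gripper's body presses on something with over 40 N, if the wrist force passes 120 N, or if a joint passes its speed limit or range.

## Robot

A 7-joint arm with a two-finger parallel gripper is mounted at the origin on the work surface. World frame = base frame: x ahead of the robot, y to its left, z up, the work surface at z = 0. Lengths are in mm, angles in rad, forces in N, time in s.
With the tool pointing down it reaches from about 400 to 900 mm from the base axis. Payload 5.5 kg.
Tool frame: the origin (TCP) lies between the finger pads; the fingertips stand env.nose_length ahead of it and the grasp point (between the pads) lies 8 mm behind it (env.nose_length is the distance from the TCP to the fingertips, in mm); z points along the fingers, y is the line along which they close (so a half turn about z gives the same grasp; the last joint's range is limited). The gripper opens to 92 mm and grips with 3 to 60 N. Pads are 19 mm wide; open, the fingers measure 130 mm over their backs; the gripper's body (75 mm by 190 mm) begins 47 mm behind the grasp point.
Start: joints at [1.524, 0.501, -0.427, 1.55, 0.221, 1.138, -0.21], TCP at [198.197, -619.046, 237.729] pointing down, gripper open.
Joint ranges: [-2.88, 2.88], [-0.31, 2.03], [-1.54, 1.56], [0.2, 2.42], [-1.41, 4.55], [0.19, 2.02], [-2.57, 2.57]. Speed limits (rad/s): [2.57, 2.57, 3.14, 3.14, 3.14, 3.14, 3.14].

## Interface

Orientations are given as a 3x3 rotation matrix whose columns are the frame's x, y, z axes.
In Python, from cell import env gives the robot as it stands. Calls block until the motion is done:
- env.goto(position, orientation): joint-space move of the TCP to a pose.
- env.servo_line(position, rot=None, vel=150): straight line of the TCP; rot=None keeps the orientation; vel is the mean speed in mm/s.
- env.move_j(angles): joint-space move.
- env.move_gripper(opening, grip_force=None): finger opening in mm; grip_force is the grip in N (None keeps the last); returns when the fingers have stopped.
- env.sleep(seconds).
- env.inverse_kinematics(position, orientation): joint angles nearest the present ones, or None.
- env.get_state(): the state.
- env.grab_frame(name): name is "side" or "top" or "wrist"; returns the picture (384x512x3 uint8, red, green, blue); there is no depth.
- env.get_calibration(name): a dict with "fx", "fy", "cx", "cy" (pixels), "camera_from_world" (4x4, takes a point from world to camera coordinates); the wrist camera has in their place "mount" (4x4, takes a point from camera to tool coordinates, whose origin is the TCP and whose axes are the flange's). Camera axes: x right, y up, looking along -z (the intrinsics and any distortion apply to the point x, -y, -z); pixel columns grow to the right and rows downward; lengths in mm; the calibration is good to about 2 mm. The wrist camera is an equidistant fisheye: a pixel r from the principal point sees the ray r / f radians off the axis. A picture is of the moment at which its call begins: read the wrist's pose just before it. get_calibration takes no time and is no camera call.
A pose or a line that the arm cannot do raises env.MotionError and nothing moves.
- env.finish_job(): hands the job in; it is judged then, once.
Trained networks look in the newest picture that a camera, given by its name, has taken for a name from the list of things; names that differ only in an ending like _2 or _b are one class to them, and where a whole thing is asked for, a point or a joint stands for the part that bears it (a point fixed in the world has none). Each returns a list of dicts, best first, with "confidence" (0 to 1); they miss things now and then, are a little off and sometimes report something else, mostly with a low value. They report only what shows in the picture. A call takes as long as a camera call. They do not tell look-alikes from the thing itself.
- env.look_for(camera, target): "centre" ([row, column] as shares, 0 to 1, of the picture: columns of its width, rows of its height, amid what is visible of it).
- env.masks_of(camera, target): "region" (384x512 bool, what is visible of it) and "centre" ([row, column] as shares, 0 to 1, of the picture: columns of its width, rows of its height, amid what is visible of it).
- env.mark_of(camera, target): "centre" ([row, column] as shares, 0 to 1, of the picture: columns of its width, rows of its height: a listed point, or the origin of a listed thing).
The state is a dict: "time_s": time; "q": joint angles; "qd": joint speeds; "joint_efforts": joint torques, N m; "tcp_pos": TCP position; "orientation": TCP orientation; "ft_force": force on the tool from outside, world axes, zero at the start; "moment": the same for the moment, N m; "finger_gap": finger opening in mm; "grasp_force": force on a finger pad.
Only numpy, scipy, OpenCV 4.12 (cv2) and the standard library are available. Lean on these libraries where they do the work, as an engineer would, in place of code of your own. Each camera call takes 0.05 s, during which the arm holds its last target. There are 200 camera calls.

## Working session

There is one attempt and no reset: what is moved stays moved. The work goes in short steps, each a Python script; the robot and the scene stay as the last script left them, time stands still between calls to the robot, and variables do not carry over. Pictures are saved under pics/ and viewed, at most 10 in all, crops included, and the job is handed in when it is done.

```bash
ls; mkdir -p pics; python3 - <<'E'
from cell import env
import cv2,numpy as np
ims=[]
for n in("top","side"):
    c=env.get_calibration(n);print(n,{k:(np.round(v,3).tolist()) for k,v in c.items()})
    im=env.grab_frame(n);cv2.imwrite(f"pics/{n}0.png",im[...,::-1])
    for t in "organiser drawer_knob drawer_bar mirror rack clear_patch clip perfume ring_bowl cream_jar hairbrush".split():
        print(t,[( np.round(np.array(d["centre"])*[384,512],1).tolist(),round(d["confidence"],2)) for d in env.mark_of(n,t)[:3]])
c=env.get_calibration("wrist");print({k:np.round(v,3).tolist() for k,v in c.items()},env.nose_length,env.get_state()["time_s"])
a=[cv2.imread(f"pics/{n}0.png") for n in("top","side")]
E
```

```text
pics
top {'fx': 363.838, 'fy': 363.838, 'cx': 256.555, 'cy': 190.191, 'camera_from_world': [[-0.03, -0.999, 0.024, 52.044], [0.991, -0.027, 0.128, -568.307], [-0.127, 0.027, 0.992, -1061.466], [0.0, 0.0, 0.0, 1.0]]}
organiser [([264.0, 229.1], 0.71), ([193.7, 232.4], 0.7), ([197.7, 256.6], 0.64)]
drawer_knob []
drawer_bar [([195.8, 227.9], 0.62)]
mirror [([151.5, 138.7], 0.92), ([151.0, 210.1], 0.59), ([198.3, 228.8], 0.57)]
rack [([195.5, 229.2], 0.91)]
clear_patch [([264.8, 229.6], 0.64)]
clip [([192.9, 214.4], 0.35)]
perfume [([266.9, 225.8], 0.86)]
ring_bowl [([144.1, 272.7], 0.93)]
cream_jar [([216.2, 147.5], 0.67)]
hairbrush [([149.7, 213.2], 0.65), ([201.3, 228.0], 0.65)]
side {'fx': 409.582, 'fy': 409.582, 'cx': 249.849, 'cy': 193.596, 'camera_from_world': [[0.675, -0.738, -0.014, -321.737], [0.575, 0.513, 0.637, -407.01], [-0.463, -0.439, 0.77, -805.015], [0.0, 0.0, 0.0, 1.0]]}
organiser [([222.1, 259.3], 0.75)]
drawer_knob [([251.1, 175.0], 0.17)]
drawer_bar [([168.9, 258.6], 0.27)]
mirror [([129.5, 205.4], 0.93), ([188.6, 235.8], 0.79), ([220.6, 130.4], 0.6)]
rack [([185.5, 234.8], 0.83)]
clear_patch [([174.9, 238.2], 0.18)]
clip [([171.1, 225.7], 0.44)]
perfume [([247.0, 176.8], 0.77)]
ring_bowl [([200.6, 317.2], 0.68)]
cream_jar [([169.1, 169.6], 0.72)]
hairbrush [([166.2, 259.6], 0.85)]
{'fx': 297.319, 'fy': 297.319, 'cx': 257.403, 'cy': 192.918, 'mount': [[-0.0, 0.969, 0.246, 65.494], [1.0, 0.0, -0.0, 0.244], [-0.001, 0.246, -0.969, -147.796], [0.0, 0.0, 0.0, 1.0]]} 11.0 1.2
```

View pics/top0.png

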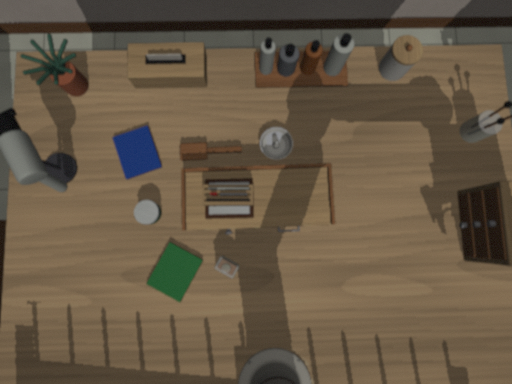

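View pics/side0.png

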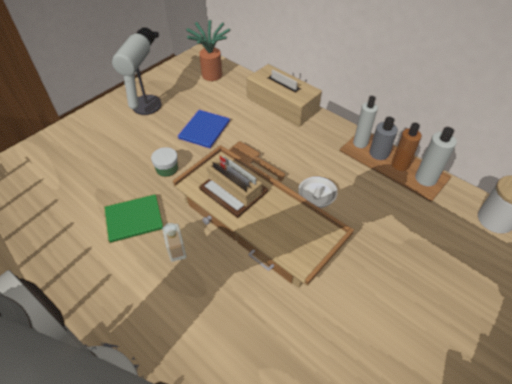

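The top view shows the organiser at cols 183–332, rows 166–230. The stack stands over its left (+y) end at cols 205–252, and the clear shelf is to its right. The blue and green slabs are look-alikes. The side view agrees. Next I'll write helpers and take a closer wrist view.

```bash
cat > h.py <<'E'
from cell import env
import cv2,numpy as np
def cam(n):
    c=env.get_calibration(n);K=np.array([[c["fx"],0,c["cx"]],[0,c["fy"],c["cy"]],[0,0,1]])
    if n=="wrist":
        s=env.get_state();T=np.eye(4);T[:3,:3]=s["orientation"];T[:3,3]=s["tcp_pos"]
        M=np.linalg.inv(T@np.array(c["mount"]))
    else: M=np.array(c["camera_from_world"])
    return n,K,M
def proj(C,P):
    n,K,M=C;p=np.atleast_2d(P)@M[:3,:3].T+M[:3,3];p=p*[1,-1,-1]
    if n=="wrist":
        r=np.hypot(p[:,0],p[:,1])+1e-9;th=np.arctan2(r,p[:,2]);q=p[:,:2]/r[:,None]*th[:,None]
    else: q=p[:,:2]/p[:,2:]
    return q*K[0,0]+K[:2,2]          # col,row
def unproj(C,uv,z):
    n,K,M=C;q=(np.atleast_2d(uv)-K[:2,2])/K[0,0]
    if n=="wrist":
        r=np.hypot(*q.T)+1e-9;d=np.c_[q/r[:,None]*np.sin(r)[:,None],np.cos(r)]
    else: d=np.c_[q,np.ones(len(q))]
    d=(d*[1,-1,-1])@M[:3,:3];o=-M[:3,:3].T@M[:3,3]
    return o+d*((z-o[2])/d[:,2])[:,None]
def frame(pose):  # x,y,yaw -> function local->world
    x,y,a=pose;R=np.array([[np.cos(a),-np.sin(a),0],[np.sin(a),np.cos(a),0],[0,0,1]])
    return lambda P:np.atleast_2d(P)@R.T+[x,y,0]
def rot(a,s=1):  # tool down, tool y along s*organiser x, yaw a
    y=s*np.array([np.cos(a),np.sin(a),0]);z=np.array([0,0,-1.]);return np.c_[np.cross(y,z),y,z]
E
python3 - <<'E'
from h import *
C=cam("top")
W=unproj(C,[(183,168),(330,166),(333,223),(184,229)],80);print(W.round(0))
print(unproj(C,[(205,178),(252,178),(253,217),(206,217)],81).round(0))
print(np.round(env.get_state()["orientation"],2), env.get_state()["tcp_pos"])
o=W.mean(0)
for s in(1,-1):
    for dy in(90,0,-60):
        q=env.inverse_kinematics([o[0],o[1]+dy,280],rot(0,s));print(s,dy,None if q is None else np.round(q,2))
E
```

```text
[[ 635.  248.   80.]
 [ 630. -181.   80.]
 [ 463. -180.   80.]
 [ 458.  246.   80.]]
[[603. 185.  81.]
 [600.  49.  81.]
 [487.  49.  81.]
 [491. 184.  81.]]
[[ 0.95  0.3   0.  ]
 [ 0.3  -0.95 -0.  ]
 [ 0.    0.   -1.  ]] [ 198.1748972  -619.07782772  237.75917114]
1 90 [ 0.65  0.59 -1.3   1.72  0.59  1.3  -0.77]
1 0 [ 0.83  0.55 -1.28  1.75  0.55  1.27 -0.58]
1 -60 [ 0.93  0.53 -1.25  1.75  0.53  1.26 -0.46]
-1 90 [ 0.65  0.59 -1.3   1.72  0.59  1.3   2.37]
-1 0 [ 0.84  0.56 -1.29  1.75  0.56  1.28  2.55]
-1 -60 [-0.97  0.6   1.38  1.8  -0.62  1.27 -2.57]
```

```bash
python3 - <<'E'
from h import *
env.goto([548,55,290],rot(0,1))
C=cam("wrist");im=env.grab_frame("wrist");np.savez("w1.npz",im=im,K=C[1],M=C[2])
v=cv2.resize(im[...,::-1],(800,600),interpolation=cv2.INTER_CUBIC);v=cv2.convertScaleAbs(v,alpha=1.5)
cv2.imwrite("pics/w1.png",v)
for t in "organiser mirror rack drawer_knob drawer_bar clear_patch clip".split():
    print(t,[( np.round(np.array(d["centre"])*[600,800]).tolist(),round(d["confidence"],2)) for d in env.mark_of("wrist",t)[:3]])
F=frame((546.5,33,0))
print((proj(C,F([[x,y,80] for x in(-90,90) for y in(220,-220)]))*1.5625).round())
print(env.get_state()["time_s"])
E
```

```text
organiser [([271.0, 402.0], 0.69)]
mirror [([34.0, 189.0], 0.73)]
rack [([185.0, 411.0], 0.82)]
drawer_knob []
drawer_bar []
clear_patch []
clip [([139.0, 411.0], 0.64), ([191.0, 384.0], 0.38)]
[[285.  25.]
 [310. 512.]
 [514.  24.]
 [492. 512.]]
4.2833
```

View pics/w1.png

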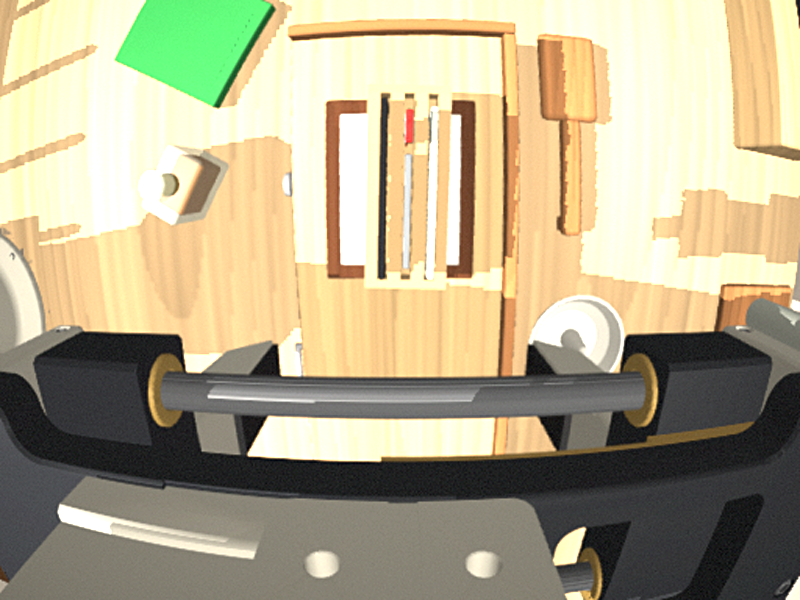

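The wrist view shows these, in view pixels:
- The mirror frame is at cols 327–475, rows 101–277.
- The rack top is at cols 365–452, rows 95–289.
- The end rail is at row 24–36.
- The back rail is at cols 500–517.

I'll fit the poses and check them with an overlay.

```bash
python3 - <<'E'
from h import *
from scipy.optimize import least_squares
d=np.load("w1.npz");C=("wrist",d["K"],d["M"])
def fit(L,uv,x0):
    L=np.array(L,float);uv=np.array(uv)/1.5625
    r=least_squares(lambda p:(proj(C,frame(p)(L))-uv).ravel(),x0,loss="soft_l1");return r.x,np.abs(r.fun).max()
org,e1=fit([[-90,220,80],[90,220,80],[-90,210,65]],[(289,25),(515,24),(292,39)],[546,33,0])
rack,e2=fit([[-28,70,123],[28,70,123],[28,-70,123],[-28,-70,123]],[(367,95),(452,95),(447,289),(364,288)],[546,120,0])
mir,e3=fit([[-57.5,70,81],[57.5,70,81],[57.5,-70,81],[-57.5,-70,81]],[(327,101),(475,101),(474,277),(327,277)],[546,120,0])
print(org,e1,rack,e2,mir,e3)
im=cv2.resize(d["im"][...,::-1],None,fx=3.125,fy=3.125,interpolation=cv2.INTER_CUBIC);im=cv2.convertScaleAbs(im,alpha=1.2)
def line(p,L,c): cv2.polylines(im,[(proj(C,frame(p)(L))*3.125+1).round().astype(int)],False,c,1)
line(org,[[-90,-220,65],[-90,220,80],[90,220,80],[90,-220,80]],(255,0,0))
line(org,[[-90,210,80],[80,210,80],[80,-220,80]],(255,0,255));line(org,[[-90,210,65],[80,210,65],[80,-220,65]],(255,255,0))
def box(p,a,b,z,c): line(p,[[-a,-b,z],[a,-b,z],[a,b,z],[-a,b,z],[-a,-b,z]],c)
box(rack,28,70,123,(0,0,255));box(mir,57.5,70,81,(0,160,0))
cv2.imwrite("pics/w1fit.png",im[10:610,530:1100])
# cross-check top cam
print(proj(cam("top"),frame(org)([[-90,220,80],[90,220,80],[90,-220,80],[-90,-220,80]])).round(1))
E
```

```text
[ 5.47524796e+02  3.37844334e+01 -4.68043215e-03] 0.9661702608840415 [ 5.51857844e+02  1.15142407e+02 -2.14955725e-02] 3.6820916265292425 [ 5.47025569e+02  1.17326187e+02 -4.87534615e-03] 0.9238550298444181
[[181.2 229. ]
 [181.3 166.7]
 [331.9 163.6]
 [335.1 225.2]]
```

View pics/w1fit.png

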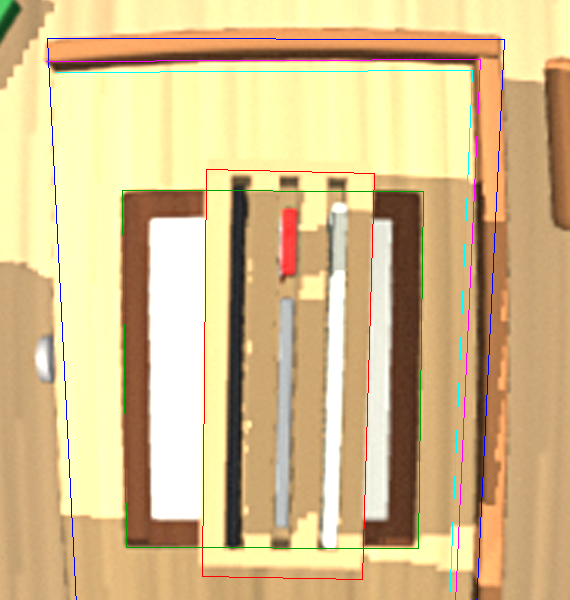

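The straight overlay chords ignore fisheye curvature, so I'll refit by snapping sampled edges to image gradients.

```bash
cat >> h.py <<'E'
from scipy.optimize import least_squares
from scipy.ndimage import map_coordinates
def seg(a,b,n=25,lo=.05,hi=.95): t=np.linspace(lo,hi,n)[:,None];return np.array(a,float)*(1-t)+np.array(b,float)*t
def snap(C,im,edges,p,iters=((6,3),(3,3)),vis=None):
    g=cv2.GaussianBlur(im,(0,0),.8).astype(float)
    for w,n in iters:
        for _ in range(n):
            L=np.vstack([seg(*e) for e in edges]);T=np.vstack([seg(*e)*0+(np.array(e[1],float)-e[0])/np.linalg.norm(np.array(e[1],float)-e[0]) for e in edges])
            u=proj(C,frame(p)(L));t=proj(C,frame(p)(L+T))-u;nrm=np.c_[-t[:,1],t[:,0]]/np.linalg.norm(t,axis=1)[:,None]
            s=np.arange(-w,w+.01,.25)
            pts=u[:,None]+s[None,:,None]*nrm[:,None]
            v=np.stack([map_coordinates(g[...,k],[pts[...,1],pts[...,0]],order=1,mode="nearest") for k in range(3)],-1)
            G=np.linalg.norm(np.gradient(v,axis=1),axis=-1)*np.exp(-(s/w)**2/2)
            k=G.argmax(1);ok=G.max(1)>2
            tgt=u+s[k][:,None]*nrm
            f=lambda q:((proj(C,frame(q)(L))-tgt)*nrm).sum(1)[ok]
            r=least_squares(f,p,loss="soft_l1",f_scale=.4,x_scale=[1,1,.01]);p=r.x
    res=np.full(len(L),np.nan);res[ok]=f(p)
    return p,np.round([np.nanmedian(np.abs(a)) for a in res.reshape(len(edges),-1)],2),np.round([np.nanmedian(a) for a in res.reshape(len(edges),-1)],2)
def rect(a,b,z): P=[[-a,-b,z],[a,-b,z],[a,b,z],[-a,b,z]];return [(P[i],P[(i+1)%4]) for i in range(4)]
ORG=[([-90,220,80],[90,220,80]),([-90,210,80],[80,210,80]),([-90,200,65],[-90,-120,65]),([90,215,80],[90,-120,80]),([80,205,80],[80,-120,80])]
def curve(C,im,p,edges,c,k=3.125):
    for e in edges: cv2.polylines(im,[(proj(C,frame(p)(seg(*e,lo=0,hi=1)))*k+k/2-.5).round().astype(int)],False,c,1)
E
python3 - <<'E'
from h import *
d=np.load("w1.npz");C=("wrist",d["K"],d["M"]);im=d["im"]
o=snap(C,im,ORG,[547,34,0]);m=snap(C,im,rect(57.5,70,81),[547,117,0]);r=snap(C,im,rect(28,70,123),[551,115,0])
for a in(o,m,r):print(a)
v=cv2.convertScaleAbs(cv2.resize(im[...,::-1],None,fx=3.125,fy=3.125,interpolation=cv2.INTER_CUBIC),alpha=1.2)
curve(C,v,o[0],ORG,(255,0,0));curve(C,v,m[0],rect(57.5,70,81),(0,160,0));curve(C,v,r[0],rect(28,70,123),(0,0,255))
cv2.imwrite("pics/w1fit2.png",v[10:610,530:1100])
# top-camera independent
C2=cam("top");t=cv2.imread("pics/top0.png")[...,::-1]
print(snap(C2,t,[([-90,220,80],[90,220,80]),([-90,-220,80],[90,-220,80]),([90,215,80],[90,-215,80]),([80,205,80],[80,-205,80])],o[0]))
E
```

```text
(array([5.47963218e+02, 2.76026521e+01, 1.00483358e-02]), array([1.74, 1.26, 1.15, 0.89, 0.86]), array([-1.74,  1.26,  1.14,  0.15, -0.86]))
(array([ 5.45955197e+02,  1.17696020e+02, -2.18309501e-03]), array([0.22, 0.05, 0.78, 0.05]), array([0.05, 0.05, 0.2 , 0.04]))
(array([ 5.51398162e+02,  1.18813845e+02, -2.56641778e-02]), array([0.18, 0.02, 0.18, 0.02]), array([-0.05,  0.01, -0.18,  0.01]))
(array([5.41562776e+02, 3.54326795e+01, 7.07593485e-03]), array([0.17, 0.17, 1.96, 0.52]), array([-0.09, -0.07, -1.96,  0.52]))
```

View pics/w1fit2.png

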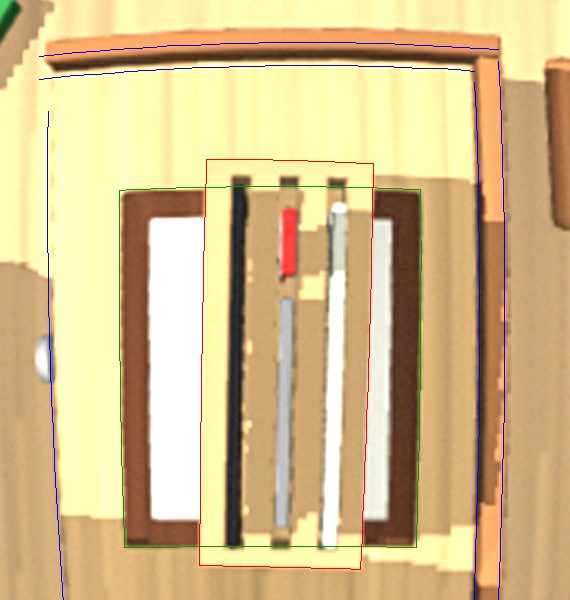

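The mirror and rack fits look right: the rack is central on the mirror and the end gap is about 56 mm. I'll re-measure the organiser once the rack is off. Now I grasp and lift the rack.

```bash
python3 - <<'E'
from h import *
p=(551.4,118.8,-.0257);R=rot(p[2]);g=frame(p)([0,-4,0])[0]
env.move_gripper(92)
env.goto([g[0],g[1],215],R)
env.servo_line([g[0],g[1],108],R,vel=100)
s=env.get_state();print(s["ft_force"],s["tcp_pos"])
env.move_gripper(40,30);s=env.get_state();print(s["finger_gap"],s["grasp_force"],s["ft_force"])
env.servo_line([g[0],g[1],113],vel=20)
s=env.get_state();print(s["finger_gap"],s["grasp_force"],s["ft_force"],s["time_s"])
env.servo_line([g[0],g[1],175],vel=100)
im=env.grab_frame("side");cv2.imwrite("pics/s1.png",cv2.resize(im[80:260,130:370,::-1],None,fx=3,fy=3,interpolation=cv2.INTER_CUBIC))
print(env.get_state()["ft_force"],env.get_state()["time_s"])
E
```

```text
[-0.05164865 -0.17112458  0.54254598] [551.85001507 115.05559138 108.67895428]
56.121400312889236 29.999792128801346 [0.34851061 0.14692961 1.3560402 ]
56.05042167603199 29.999698027968407 [-0.20535289 -0.48404714 -4.65181475] 7.2417
[-0.72728974 -0.39613309 -4.8099622 ] 8.0583
```

View pics/s1.png

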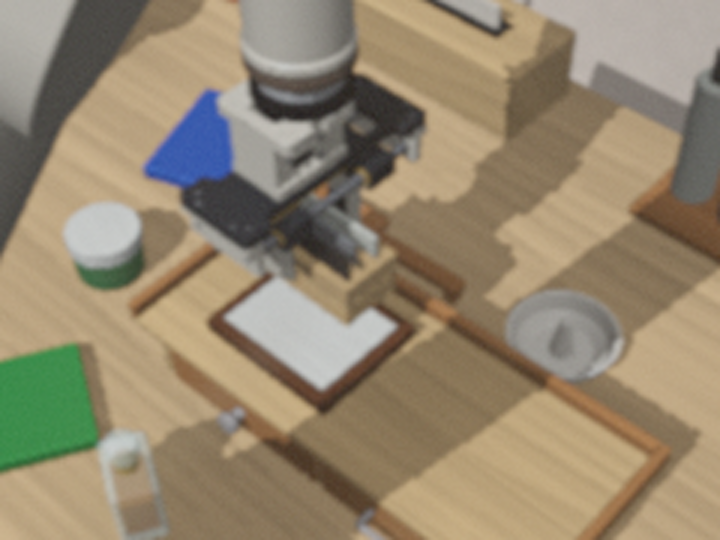

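The rack is held and the mirror hasn't moved (crop ~210–410, 270–410). Next I carry the rack to the patch and set it down gently, then take two clear views for the organiser fit.

```bash
python3 - <<'E'
from h import *
s=env.get_state();f0=s["ft_force"][2]
env.servo_line([550,-300,175],rot(0),vel=250)
env.servo_line([550,-300,31],vel=130)
z=31
while z>22:
    z-=1;env.servo_line([550,-300,z],vel=20);f=env.get_state()["ft_force"][2]
    if f-f0>2: break
print(z,f,f0,env.get_state()["tcp_pos"])
s=env.get_state();np.save("rackpose.npy",np.r_[s["tcp_pos"],z])
env.move_gripper(92)
env.servo_line([550,-300,120],vel=150)
env.servo_line([550,-300,200],vel=250)
for k,y in(("A",-200),("B",55)):
    env.goto([548,y,290],rot(0,1));env.sleep(.15)
    C=cam("wrist");im=env.grab_frame("wrist");np.savez(f"w{k}.npz",im=im,K=C[1],M=C[2])
a,b=[cv2.convertScaleAbs(np.load(f"w{k}.npz")["im"][:250,100:400,::-1],alpha=1.4) for k in"AB"]
cv2.imwrite("pics/AB.png",cv2.resize(np.hstack([a,b]),(800,333),interpolation=cv2.INTER_CUBIC))
print(env.get_state()["time_s"])
E
```

```text
26 5.878400775672654 -4.80996220074697 [ 550.25514875 -300.04572599   27.09764621]
16.3833
```

View pics/AB.png

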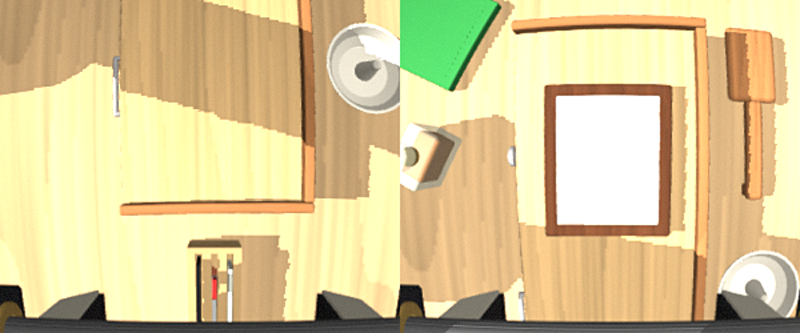

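View A shows the −y end rail (y≈205–213) and the rack standing safely on the shelf with its combs and clip. View B shows the whole mirror at (545–671, 85–235) and the +y rail at y≈20–30. I'll fit both views jointly.

```bash
python3 - <<'E'
from h import *
d={k:np.load(f"w{k}.npz") for k in"AB"};C={k:("wrist",d[k]["K"],d[k]["M"]) for k in"AB"}
pk={"A":([[-90,-220,80],[90,-220,80]],[(121,213),(314,211)]),"B":([[-90,220,80],[90,220,80]],[(114,23),(306,20)])}
for k,(L,uv) in pk.items():
    print(k,unproj(C[k],np.array(uv)*.75+[100,0],80).round(1).tolist())
f=lambda p:np.concatenate([(proj(C[k],frame(p)(np.array(L)))-np.array(uv)*.75-[100,0]).ravel() for k,(L,uv) in pk.items()])
r=least_squares(f,[547,34,0]);print(r.x,r.fun.round(1))
EA=[([-90,-220,80],[90,-220,80]),([90,-215,80],[90,0,80]),([-90,-210,65],[80,-210,65]),([-90,-205,65],[-90,-130,65])]
EB=[([-90,220,80],[90,220,80]),([90,215,80],[90,0,80]),([-90,210,65],[80,210,65]),([-90,200,65],[-90,40,65])]
it=((3,3),(2,3))
print(snap(C["A"],d["A"]["im"],EA,r.x,it));print(snap(C["B"],d["B"]["im"],EB,r.x,it))
print(snap(C["B"],d["B"]["im"],rect(57.5,70,81),[546,117.7,0],it))
print(snap(C["A"],d["A"]["im"],[([-28,70,42],[28,70,42]),([28,70,42],[28,20,42]),([-28,70,42],[-28,20,42])],[550,-296,0],it))
E
```

```text
A [[464.4, -184.3, 80.0], [642.4, -182.6, 80.0]]
B [[460.8, 250.1, 80.0], [637.7, 252.4, 80.0]]
[5.51317980e+02 3.43108842e+01 9.80720144e-03] [-0.6  1.9  0.8  1.8 -1.2 -2.3  1.  -1.9]
(array([5.49008128e+02, 3.49115598e+01, 1.48600931e-02]), array([0.25, 0.28, 0.25, 0.25]), array([-0.25, -0.03,  0.25, -0.16]))
(array([5.48761873e+02, 3.45481474e+01, 7.40796528e-03]), array([0.01, 0.49, 0.01, 0.76]), array([-0.  , -0.49,  0.  ,  0.76]))
(array([ 5.46137207e+02,  1.17352302e+02, -7.31585938e-03]), array([0.51, 0.03, 0.25, 0.03]), array([ 0.51,  0.02,  0.25, -0.  ]))
(array([ 5.50409600e+02, -2.95648363e+02,  1.08216198e-02]), array([0.01, 0.01, 0.01]), array([-0.,  0.,  0.]))
```

The organiser is at about (548.9, 34.7) with yaw ≈0.010; the two-view baseline agrees. Now I push the mirror with two spread fingertips.

```bash
python3 - <<'E'
from h import *
a=.0097;R=rot(a);F=frame((548.9,34.7,a))
xl=-2.0
P=lambda y,z:F([xl,y,z])[0]
env.move_gripper(60)
env.goto(P(181,140),R);env.servo_line(P(181,80),vel=100)
env.sleep(.1);s=env.get_state();f0=s["ft_force"];print(s["finger_gap"],s["tcp_pos"],f0)
env.servo_line(P(166,80),vel=40)
env.servo_line(P(-52,80),vel=70)
print("near",env.get_state()["ft_force"]-f0,env.get_state()["time_s"])
y=-52
while y>-68:
    y-=1;env.servo_line(P(y,80),vel=20);f=env.get_state()["ft_force"]-f0
    print(y,f.round(1))
    if f[1]>9: break
s=env.get_state();print(s["tcp_pos"],F([0,0,0]),s["time_s"])
E
```

```text
60.116671635691915 [545.55251546 216.20292698  80.61380314] [-0.08572458 -0.20187124  0.36762127]
near [-0.64419405  1.58014083 -0.87111951] 22.625
-53 [ 0.1  2.  -0.8]
-54 [-0.4  0.8 -1. ]
-55 [ 0.2  1.2 -0.2]
-56 [-0.4  1.5 -0.3]
-57 [ 0.4  2.  -0. ]
-58 [ 0.   2.  -0.8]
-59 [-1.   3.3 -0.3]
-60 [-0.5  4.6 -0.5]
-61 [ 0.1  6.8 -1. ]
-62 [-0.2  9.8 -0.7]
[547.253167   -24.12174664  80.06538154] [[548.9  34.7   0. ]] 25.125
```

```bash
python3 - <<'E'
from h import *
a=.0097;F=frame((548.9,34.7,a))
env.servo_line(F([-2,-40,80])[0],vel=60);env.servo_line(F([-2,-40,160])[0],vel=150)
env.move_gripper(92)
env.goto([548,-190,290],rot(0));env.sleep(.15)
C=cam("wrist");im=env.grab_frame("wrist");np.savez("wD.npz",im=im,K=C[1],M=C[2])
it=((3,3),(2,3))
m=snap(C,im,[e for e in rect(57.5,70,81)][1:],[549.5,-105,.01],it);print(m)
print(snap(C,im,[([-28,70,42],[28,70,42]),([28,70,42],[28,20,42]),([-28,70,42],[-28,20,42])],[550,-296,0],it)[0])
v=cv2.convertScaleAbs(cv2.resize(im[...,::-1],None,fx=3,fy=3,interpolation=cv2.INTER_CUBIC),alpha=1.3)
cv2.imwrite("pics/D.png",v[150:730,400:1150])
print(env.get_state()["time_s"])
E
```

```text
(array([ 5.49339066e+02, -1.05795259e+02,  1.48747418e-02]), array([0.  , 0.01, 0.  ]), array([-0.  ,  0.01,  0.  ]))
[ 5.50030753e+02 -2.95999995e+02  1.42463603e-03]
28.1417
```

View pics/D.png

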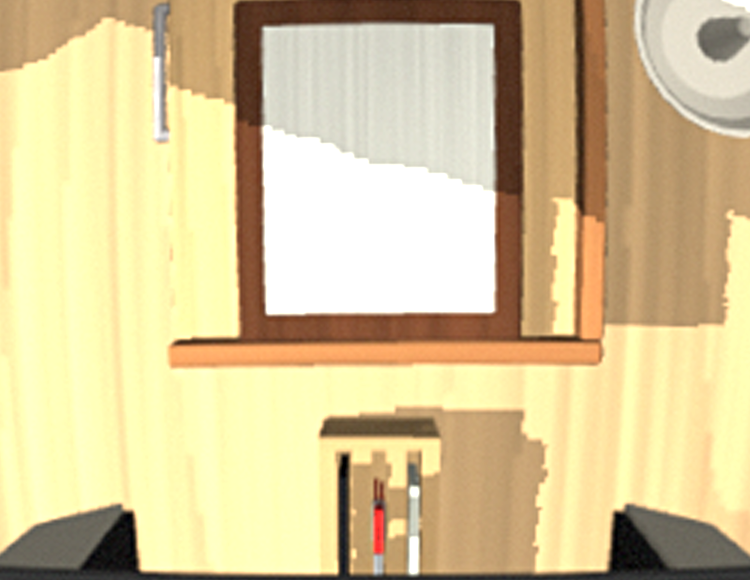

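The mirror lies flush against the −y rail (its lower edge meets the rail at y≈338) and the rack is intact. Now I put the rack back.

```bash
python3 - <<'E'
from h import *
a=.0115;F=frame((548.9,34.4,a));g=F([0,86,0])[0][:2]
env.goto([550,-300,150],rot(0));env.servo_line([550,-300,27],vel=110)
env.move_gripper(40,30);s=env.get_state();print(s["finger_gap"],s["grasp_force"])
env.servo_line([550,-300,32],vel=20);env.servo_line([550,-300,185],vel=130)
env.servo_line([*g,185],rot(a),vel=200)
env.servo_line([*g,98],vel=90);env.sleep(.2)
f0=env.get_state()["ft_force"][2];z=98
while z>87:
    z-=.5;env.servo_line([*g,z],vel=15);f=env.get_state()["ft_force"][2]
    if f-f0>2: break
print(z,f0,f,env.get_state()["tcp_pos"],g)
env.move_gripper(92)
env.servo_line([*g,190],vel=130)
env.goto([548,55,290],rot(0));env.sleep(.15)
C=cam("wrist");im=env.grab_frame("wrist")
it=((3,3),(2,3))
r=snap(C,im,rect(28,70,107),[547.9,124.4,a],it);print(r)
v=cv2.convertScaleAbs(cv2.resize(im[...,::-1],None,fx=3,fy=3,interpolation=cv2.INTER_CUBIC),alpha=1.3)
curve(C,v,r[0],rect(28,70,107),(0,0,255),3);curve(C,v,(548.9,34.4,a),[([-90,220,80],[90,220,80]),([90,215,80],[90,0,80]),([-90,200,65],[-90,40,65])],(255,0,0),3)
cv2.imwrite("pics/E.png",v[0:590,400:1150]);print(env.get_state()["time_s"])
E
```

```text
56.20170356545869 30.000103265047073
91.5 -3.607550611771398 4.077907749285682 [548.01333263 120.43497609  92.04494629] [547.9110218  120.39431331]
(array([5.47805925e+02, 1.19660719e+02, 9.53467575e-03]), array([0.92, 0.22, 0.3 , 0.14]), array([0.92, 0.22, 0.3 , 0.08]))
41.775
```

View pics/E.png

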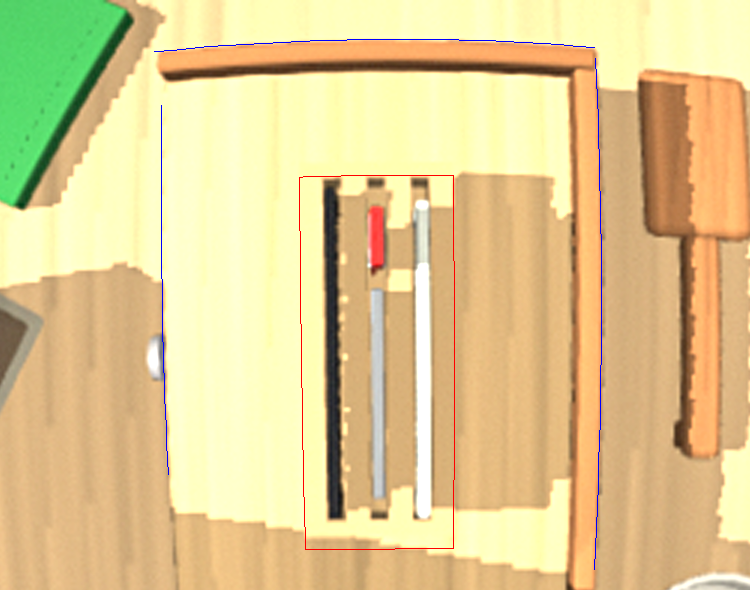

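```bash
python3 - <<'E'
from h import *
C=cam("wrist");im=env.grab_frame("wrist");np.savez("wE.npz",im=im,K=C[1],M=C[2])
px=lambda c,r:((c+400)/3-.33,r/3-.33)
print("slots",unproj(C,[px(375,178),px(378,518)],107).round(1))
print("proj",(proj(C,frame((547.9,124.4,.0115))([[0,70,107],[0,-70,107],[0,-70,65]]))*3-[400,0]).round())
d=np.load("wD.npz");D=("wrist",d["K"],d["M"])
for y in(-226,-232): print("D",y,(proj(D,[[550,y,42],[550,y,0]])*3-[400,150]).round().tolist())
print("D unproj",unproj(D,[((380+400)/3,(436+150)/3)],42),unproj(D,[((380+400)/3,(418+150)/3)],0))
# brightness profile along the rack, columns off the slots
c=int((345+400)/3);print([int(x) for x in im[40:62,c].mean(1)]);print([int(x) for x in im[172:190,c].mean(1)])
for k in("top","side"): cv2.imwrite(f"pics/{k}9.png",env.grab_frame(k)[...,::-1])
crop=lambda i:cv2.convertScaleAbs(i,alpha=2)
a=cv2.resize(crop(im[35:195,215:300,::-1]),None,fx=3.6,fy=3.6,interpolation=cv2.INTER_NEAREST)
b=cv2.resize(crop(cv2.imread("pics/side9.png")[130:290,160:290]),None,fx=3.6,fy=3.6,interpolation=cv2.INTER_CUBIC)
cv2.imwrite("pics/F.png",np.hstack([a,b]))
E
```

```text
slots [[546.9 188.6 107. ]
 [548.3  61.5 107. ]]
proj [[374. 162.]
 [378. 536.]
 [378. 516.]]
D -226 [[378.0, 437.0], [378.0, 416.0]]
D -232 [[378.0, 449.0], [378.0, 427.0]]
D unproj [[ 550.91697149 -225.62736627   42.        ]] [[ 551.18398071 -227.20670181    0.        ]]
[198, 197, 198, 199, 198, 197, 197, 199, 199, 196, 199, 198, 200, 198, 193, 190, 190, 191, 193, 195, 197, 196]
[134, 152, 187, 197, 195, 197, 184, 150, 134, 134, 136, 135, 134, 134, 133, 136, 136, 135]
```

View pics/F.png

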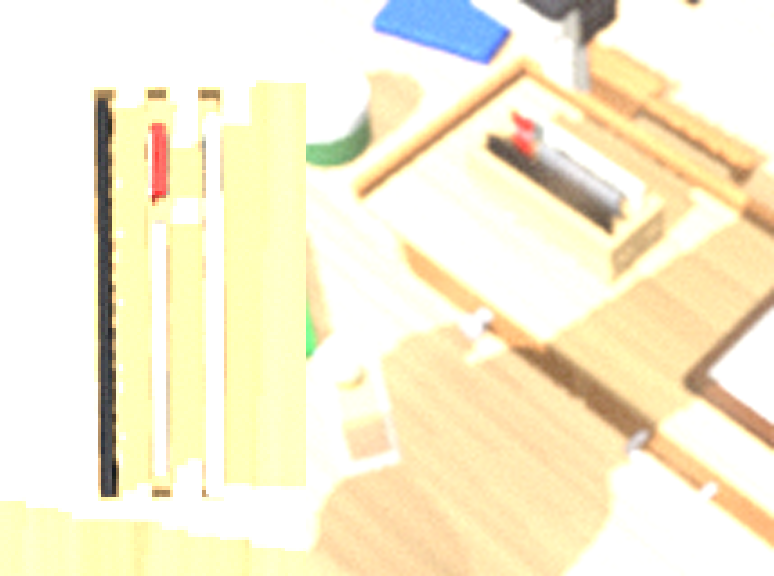

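The slot centre gives rack y≈125 against a target of 124.4, and x is within 1 mm. The rack stands upright with its combs and clip, and everything else is untouched, so I'm handing in.

```bash
python3 -c "
from cell import env
print(env.finish_job(),env.get_state()['time_s'])"
```

```text
the job is handed in; nothing more can be done
the job is handed in; nothing more can be done
```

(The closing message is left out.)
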